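# Open the push-and-turn cap of the waste canister

## Task

Open the solvent-waste canister: push its red cap down against the spring, turn it anticlockwise until it comes free, lift it off and set it down in the steel drip tray, standing on its stem with the knob up. Leave the beaker and the bottles where they stand.

Things in the scene. Friction and masses are not known exactly. Their poses are not given: they have to be found in the camera images.
- canister: White squat canister with a yellow band, 132 mm wide at its foot, 125 mm high, screwed to the bench. Origin: centre of its underside, z up. Grey bayonet neck on top, 78 mm across. Its x axis (red marks outside the neck) is the direction of the white pointer bar on the cap's knob when locked; the green marks, 60 degrees (1.05 rad) anticlockwise from above, show where the lugs come free.
- neck (a point): Centre of the neck's upper rim, 125 mm above the bench. At the start the cap is locked here: its origin 16 mm below this point, its yaw the canister's. Sprung lugs sit in notches 9 mm deep; pushed down more than 9 mm (13.5 at most) the cap turns 60 degrees anticlockwise (5 either way is play) to a stop under two gaps. Let rise there, it draws straight up, clear 16 mm above its locked height.
- cap: Loose red and black cap, 120 g, 76 mm high. Origin: centre of the stem's underside, z up. Black stem 40 mm across, z 0 to 30 mm, about 2 mm play in the neck; two lugs on it, 58 mm over both along x, 8 mm wide, z 2 to 9; red disc 80 mm across, z 30 to 36, white arrows anticlockwise; round fluted knob 44 mm across, z 36 to 76, a white bar along x on its top.
- cap_grip (a point): Middle of the cap's knob, on the cap's axis, 59 mm above the cap's origin (17 mm below the top of the knob, 23 mm above the disc).
- plunger (a joint): Steel spring plunger under the cap's stem, in the neck (m). 0: cap locked; negative: pushed down (-0.009 frees the lugs from their notches); +0.008: fully up, when the freed cap has risen or is off. It pushes the cap up with about 6 N at 0 and 0.3 N more for each mm down, 4 N at +0.008.
- drip_tray: Shallow square steel tray, 150 x 150 mm outside, walls 4 mm thick and 18 mm high, floor 4 mm thick, fixed to the bench. Origin: centre of its underside, x and y along its sides.
- beaker: Clear empty beaker, about 74 mm across, 92 mm high, bystander. Origin: centre of its underside.
- red_bottle: Small clear bottle with a red cap, 56 mm across, 109 mm high, bystander. Origin: centre of its underside.
- amber_bottle: Small amber bottle with a black cap, 56 mm across, 114 mm high, bystander. Origin: centre of its underside.
Not all that is in view belongs to the job. Of the things that look like the cap, the middle-sized one is meant.

How it is judged:
By the outcome, as a careful person would: the job done as asked, in the order asked, and still so for the second after the job is handed in, with the robot touching nothing.
It also fails if it takes over 45 s, if anything falls off the work surface, if the arm or the gripper's body presses on something with over 40 N, if the wrist force passes 120 N, or if a joint passes its speed limit or range.

## Robot

A 6-joint arm with a two-finger parallel gripper is mounted at the origin on the work surface; the furniture and walls round the work are solid. World frame = base frame: x ahead of the robot, y to its left, z up, the work surface at z = 0. Lengths are in m, angles in degrees, forces in N, time in s.
With the tool pointing down it reaches from about 0.25 to 0.725 m from the base axis. Payload 9.7 kg.
Tool frame: the origin (TCP) lies midway between the tips of the shut fingers; the grasp point (between the pads) lies 19 mm behind it (bot.hold_point_z is the distance from the TCP to the grasp point, in m); z points along the fingers, y is the line along which they close (so a half turn about z gives the same grasp; the last joint's range is limited). The gripper opens to 85 mm and grips with 20 to 120 N. Pads are 22 mm wide; open, the fingers measure 114 mm over their backs; the gripper's body (76 mm by 85 mm) begins 54 mm behind the grasp point. The pads swing forward as they close: fully open they stand 13 mm farther back than shut.
Start: joints at [-75.86, 4.979, 10.078, 95.1, 0, 90], TCP at [0.134, -0.533, 0.231] pointing down, gripper open.
Joint ranges: [-179.16, 179.16], [-48.56, 103.87], [-65.8, 70.77], [-126.05, 130.52], [-82.76, 87.17], [-180, 180]. Speed limits (degrees/s): [127.2, 127.2, 147.25, 180, 180, 180].

## Interface

Orientations are given as [roll, pitch, yaw] about the fixed x, y, z axes, in that order (R = Rz(yaw) Ry(pitch) Rx(roll)).
In Python, from workcell import bot gives the robot as it stands.
- The arm moves only by the tool play_rows, never from a script. Its argument "steps" is a list that holds one entry, the list of rows, each a list of 4 numbers: the shift along the tool's x, y, z in m, then the turn about the tool's z in rad. In form: [[[tx, ty, tz, yaw], ...]]. A call has exactly 5 rows; each row shifts and turns the commanded pose from where the row before left it, along the tool's axes as they then stand; what a row does not reach is not made up. A row lasts 1/12 s, in which the tool goes at most 41.7 mm and 7.16 degrees, less where a joint would pass 70% of its speed; a pose out of reach is approached as far as the arm can. A call is refused whole if a number of a shift passes 0.0417 or a number of a turn 0.125, either way. A call with a gripper value outside its range is refused whole. "gripper" is the finger opening in m, from 0 to 0.0854, set as the call begins (left out, the last holds). The fingers move at their own pace and stop on an object; "squeeze" is the grip in N (left out, the last holds). Time passes only in rows, so rows that do not move let the fingers close, or fill a call up. It gives the time, the measured TCP pose, the force, the opening and the grip force at its end, in the units of the state.
- bot.get_obs(): the state, without advancing time (a new reading comes with each control period).
- bot.camera(name): name is "scene" or "top"; returns a dict with "img" (400x640x3 uint8, blue, green, red), "vfov" (degrees; the focal length in pixels is half the picture's height over the tangent of half this angle, whatever the lens; pixels are square), "cx", "cy" (the principal point, pixels), "xyz" and "attitude" of the camera in the world. Camera axes: x right, y down, z forward; pixel columns grow to the right and rows downward; lengths in m; the calibration is good to about 2 mm. A picture is of the moment at which its call begins. There is no depth.
- bot.job_done(): hands the job in; it is judged then, once.
The state is a dict: "time": time; "q": joint angles; "qd": joint speeds; "joint_efforts": joint torques, N m; "ee_pos": TCP position; "tcp_rot": TCP orientation; "wrist_force": force on the tool from outside, world axes, zero at the start; "torque": the same for the moment, N m; "opening": finger opening in m; "grasp_force": force on a finger pad.
Only numpy, scipy, OpenCV 4.12 (cv2) and the standard library are available. Lean on these libraries where they do the work, as an engineer would, in place of code of your own. Each camera call takes 0.05 s, during which the arm holds its last target. There are 200 camera calls.

## Working session

There is one attempt and no reset: what is moved stays moved. The work goes in short steps, Python scripts to look and compute and a tool call to move; the robot and the scene stay as the last step left them, time stands still between calls to the robot, and variables do not carry over. Pictures are saved under pics/ and viewed, at most 10 in all, crops included, and the job is handed in when it is done.

Besides the shell and the picture viewer there is one more tool, called after "Request:" in YAML: its name, and indented under it one key for each argument. play_rows: Moves the arm, as the interface text tells. Its arguments: {"type":"object","properties":{"steps":{"type":"array","items":{"type":"array","items":{"type":"array","items":{"type":"number"}}}},"gripper":{"type":"number"},"squeeze":{"type":"number"}},"required":["steps"]}

```bash
mkdir -p pics; ls; python3 - <<'E'
from workcell import bot
import cv2,pickle
d={}
for n in("scene","top"):
    c=bot.camera(n);d[n]=c;cv2.imwrite(f"pics/{n}0.png",c["img"]);print({k:v for k,v in c.items() if k!="img"})
pickle.dump(d,open("d0.pkl","wb"))
print(bot.get_obs(),bot.hold_point_z)
E
```

```text
pics
{'vfov': 50.86228454724983, 'cx': 324.66392630560136, 'cy': 195.28362615943368, 'xyz': array([-0.19673589,  0.76519871,  0.65201497]), 'attitude': array([-116.94028555,    1.17438161, -138.08479636])}
{'vfov': 43.79869858814903, 'cx': 314.75238674867495, 'cy': 194.31435480589178, 'xyz': array([ 0.30459156, -0.00593082,  1.35430079]), 'attitude': array([-172.71837288,    0.27093682,  -90.41091542])}
{'time': 0.1, 'q': array([-7.58572569e+01,  5.00906992e+00,  1.00410122e+01,  9.50992533e+01,
        2.52430276e-05,  8.99998328e+01]), 'qd': array([-0.01973556, -0.04455585,  0.03395429, -0.01140604,  0.12999169,
       -0.07853672]), 'joint_efforts': array([-1.23187641e-03, -5.21559620e+01,  4.65655375e+01,  1.59687881e-02,
       -5.67347001e-05,  9.33636272e-06]), 'ee_pos': array([ 0.1343399 , -0.53314541,  0.23066128]), 'tcp_rot': array([-1.79932689e+02, -2.54394294e-05,  1.41429103e+01]), 'wrist_force': array([0.24920584, 0.62039926, 0.08836155]), 'torque': array([ 0.0338773 ,  0.00785217, -0.03775721]), 'grasp_force': 0.0, 'opening': 0.0854920528388312} 0.0187
```

View pics/scene0.png

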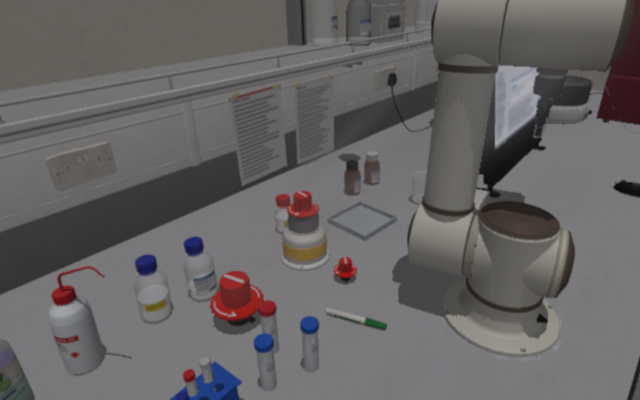

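View pics/top0.png

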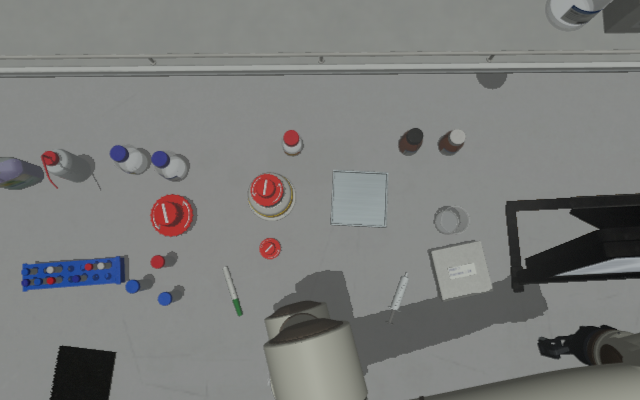

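The top view shows the canister with the red cap at about (268,188), the tray at (359,199), the red bottle at (291,142), the amber bottle at (411,140) and the beaker at (450,220). The large decoy is at (171,214) and the small one at (270,248).

```bash
cat > h.py <<'E'
import numpy as np,cv2
from scipy.spatial.transform import Rotation as R
def ray(c,u,v):
    f=200/np.tan(np.radians(c["vfov"]/2))
    d=np.array([(u-c["cx"])/f,(v-c["cy"])/f,1.])
    return np.array(c["xyz"]),R.from_euler("xyz",c["attitude"],degrees=True).apply(d)
def onz(c,u,v,z):
    p,d=ray(c,u,v);return p+d*(z-p[2])/d[2]
def proj(c,P):
    f=200/np.tan(np.radians(c["vfov"]/2))
    q=R.from_euler("xyz",c["attitude"],degrees=True).inv().apply(np.array(P)-c["xyz"])
    return q[...,:2]/q[...,2:]*f+[c["cx"],c["cy"]]
def red(img):
    b,g,r=[img[...,i].astype(int) for i in range(3)]
    return ((r>90)&(r-g>50)&(r-b>50)).astype(np.uint8)
E
python3 - <<'E'
from h import *
import pickle
d=pickle.load(open("d0.pkl","rb"))
c=d["top"];im=c["img"]
def roi(m,x0,x1,y0,y1):
    o=np.zeros_like(m);o[y0:y1,x0:x1]=m[y0:y1,x0:x1];return o
m=roi(red(im),245,290,165,212)
cn=max(cv2.findContours(m,0,1)[0],key=cv2.contourArea)
(u,v),r=cv2.minEnclosingCircle(cn);print("cap",u,v,r,onz(c,u,v,.142), "top",onz(c,u,v,.185), cv2.fitEllipse(cn), onz(c,*cv2.fitEllipse(cn)[0],.144))
# white bar
g=roi((im.min(2)>130).astype(np.uint8),255,280,174,200)
n,l,s,ce=cv2.connectedComponentsWithStats(g);print(s,ce)
for i in range(1,n):
    if s[i,4]>5:
        p=np.argwhere(l==i)[:,::-1]; P=np.array([onz(c,*q,.185) for q in p])[:,:2];w,V=np.linalg.eigh(np.cov(P.T));print(P.mean(0),s[i],w,np.degrees(np.arctan2(V[1,1],V[0,1])))
# tray
for uv in [(332,171),(387,172),(386,227),(331,226)]: print("tray",onz(c,*uv,.018))
s=d["scene"]
m=roi(red(s["img"]),280,325,185,225)
for nm,cc,crop in(("top",c,(225,120,400,240)),("scene",s,(250,170,410,290))):
    x0,y0,x1,y1=crop
    k=cv2.resize(cc["img"][y0:y1,x0:x1],None,fx=4.5,fy=4.5,interpolation=cv2.INTER_CUBIC);cv2.imwrite(f"pics/{nm}z.png",k)
cn=max(cv2.findContours(m,0,1)[0],key=cv2.contourArea);print(cv2.boundingRect(cn))
E
```

```text
cap 266.362060546875 189.5 16.430788040161133 [0.47240299 0.11767457 0.142     ] top [0.46645076 0.11329032 0.185     ] ((266.3826904296875, 189.49571228027344), (31.192588806152344, 31.620262145996094), 70.48973083496094) [0.47213638 0.11742001 0.144     ]
[[     0      0    640    400 255952]
 [   255    174      5      3      9]
 [   274    174      1      1      1]
 [   278    176      2      2      3]
 [   259    178      1      1      1]
 [   256    180      1      1      1]
 [   263    180      4     15     28]
 [   278    184      2      2      3]
 [   279    194      1      1      1]
 [   276    199      1      1      1]] [[319.51018941 199.50297321]
 [256.44444444 174.55555556]
 [274.         174.        ]
 [278.66666667 176.33333333]
 [259.         178.        ]
 [256.         180.        ]
 [264.42857143 187.03571429]
 [278.66666667 184.33333333]
 [279.         194.        ]
 [276.         199.        ]]
[0.50258151 0.1371174 ] [255 174   5   3   9] [2.11668774e-06 1.23912941e-05] 107.33221711919104
[0.47240621 0.117913  ] [263 180   4  15  28] [1.60828485e-06 1.16304986e-04] 171.41177451593947
tray [ 0.53903091 -0.04827004  0.018     ]
tray [ 0.53507336 -0.19788931  0.018     ]
tray [ 0.38547781 -0.19138243  0.018     ]
tray [ 0.38926366 -0.04385271  0.018     ]
(280, 191, 39, 27)
```

View pics/topz.png

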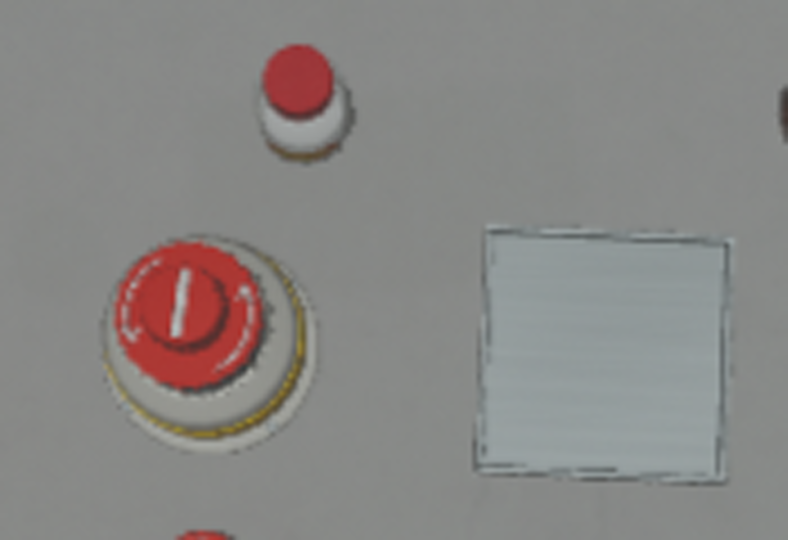

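View pics/scenez.png

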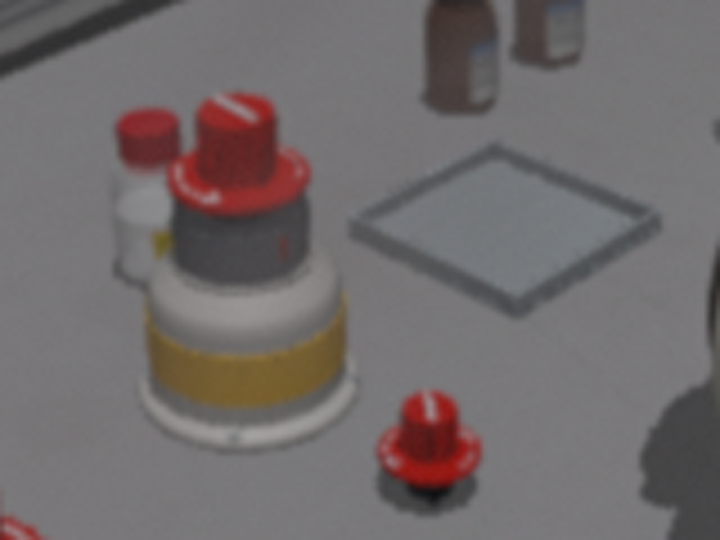

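The canister cap axis is at (0.4725, 0.1177) and its bar yaw is about -8.6°; the disc and bar rays agree. The tray centre is at about (0.462, -0.120). I'll start with a +y move, which also shows the wrist sense.

Request:
play_rows:
  steps:
    - [[0.0085,-0.034,0,0],[0.0085,-0.034,0,0],[0.0085,-0.034,0,0],[0.0085,-0.034,0,0],[0.0085,-0.034,0,0]]

```text
time: 0.52
ee_pos: [0.1338, -0.3564, 0.2307]
tcp_rot: [-179.9, 0.0, 14.1]
wrist_force: [0.5, 0.4, 0.6]
opening: 0.0856
grasp_force: 0.0
```

```bash
cat > go.py <<'E'
from h import *
from workcell import bot
import sys
o=bot.get_obs();t=np.array([float(a) for a in sys.argv[1:4]])
d=R.from_euler("xyz",o["tcp_rot"],degrees=True).inv().apply(t-o["ee_pos"])
print("t",o["time"],"q",o["q"].round(1),"ee",o["ee_pos"].round(4),o["tcp_rot"].round(2),"F",o["wrist_force"].round(1),"open",round(o["opening"],4),o["grasp_force"].__round__(1))
print("tool delta",d.round(4),"rows",np.abs(d).max()/.0417)
E
python3 go.py .4725 .1177 .231
```

```text
t 0.5167 q [-69.4 -17.9 -10.8  97.2   0.   96.4] ee [ 0.1338 -0.3564  0.2307] [-179.95    0.     14.12] F [0.5 0.4 0.6] open 0.0856 0.0
tool delta [ 0.4442 -0.3771 -0.    ] rows 10.651492827670497
```

```bash
cat > plan.py <<'E'
from go import *
n=int(sys.argv[4]);dy=float(sys.argv[5])
Rt=R.from_euler("xyz",[180,0,o["tcp_rot"][2]],degrees=True)
for i in range(n): print((Rt*R.from_euler("z",i*dy)).inv().apply((t-o["ee_pos"])/n).round(4).tolist())
E
python3 plan.py .4725 .1177 .231 15 -.07
```

```text
t 0.5167 q [-69.4 -17.9 -10.8  97.2   0.   96.4] ee [ 0.1338 -0.3564  0.2307] [-179.95    0.     14.12] F [0.5 0.4 0.6] open 0.0856 0.0
tool delta [ 0.4442 -0.3771 -0.    ] rows 10.651492827670497
[0.0296, -0.0251, -0.0]
[0.0313, -0.023, -0.0]
[0.0328, -0.0208, -0.0]
[0.0342, -0.0184, -0.0]
[0.0354, -0.016, -0.0]
[0.0364, -0.0135, -0.0]
[0.0373, -0.0109, -0.0]
[0.038, -0.0082, -0.0]
[0.0384, -0.0056, -0.0]
[0.0387, -0.0029, -0.0]
[0.0388, -0.0002, -0.0]
[0.0388, 0.0026, -0.0]
[0.0385, 0.0053, -0.0]
[0.038, 0.0079, -0.0]
[0.0374, 0.0106, -0.0]
```

Request:
play_rows:
  steps:
    - [[0.0296,-0.025,0,-0.07],[0.0313,-0.023,0,-0.07],[0.0328,-0.021,0,-0.07],[0.0342,-0.018,0,-0.07],[0.0354,-0.016,0,-0.07]]

```text
time: 0.93
ee_pos: [0.2473, -0.1987, 0.2312]
tcp_rot: [180.0, -0.0, 34.3]
wrist_force: [1.1, -0.8, 0.2]
opening: 0.0855
grasp_force: 0.0
```

Request:
play_rows:
  steps:
    - [[0.0364,-0.0135,0,-0.07],[0.0373,-0.011,0,-0.07],[0.038,-0.008,0,-0.07],[0.0384,-0.0056,0,-0.07],[0.0387,-0.003,0,-0.07]]

```text
time: 1.35
ee_pos: [0.3603, -0.0402, 0.2313]
tcp_rot: [180.0, -0.0, 54.5]
wrist_force: [1.1, -1.7, 0.0]
opening: 0.0853
grasp_force: 0.0
```

Request:
play_rows:
  steps:
    - [[0.0388,0,0,-0.07],[0.0388,0.0026,0,-0.07],[0.0385,0.0053,0,-0.07],[0.038,0.008,0,-0.07],[0.0374,0.0106,0,-0.07]]

```text
time: 1.77
ee_pos: [0.4735, 0.1177, 0.2309]
tcp_rot: [-180.0, 0.0, 74.5]
wrist_force: [0.8, -1.0, 0.6]
opening: 0.0852
grasp_force: 0.0
```

```bash
python3 go.py .4725 .1177 .155
```

```text
t 1.7667 q [ 14.   -3.5   1.5  95.   -0.  119.4] ee [0.4735 0.1177 0.2309] [-1.7999e+02  1.0000e-02  7.4540e+01] F [ 0.8 -1.   0.6] open 0.0852 0.0
tool delta [-0.0003 -0.0009  0.0759] rows 1.8201005536696235
```

Request:
play_rows:
  steps:
    - [[0,-0.0009,0.02,0],[0,0,0.025,0],[0,0,0.02,0],[0,0,0.012,0],[0,0,0.005,0]]

```text
time: 2.18
ee_pos: [0.4711, 0.1157, 0.1472]
tcp_rot: [-179.8, 0.1, 74.3]
wrist_force: [0.0, -0.6, -1.3]
opening: 0.0854
grasp_force: 0.0
```

```bash
python3 go.py .4725 .1177 .149; python3 -c "
from workcell import bot
import cv2
cv2.imwrite('pics/s1.png',cv2.resize(bot.camera('scene')['img'][100:300,200:440],None,fx=3,fy=3))"
```

```text
t 2.1833 q [ 13.8  -4.6  -8.8  85.9   0.  119.5] ee [0.4711 0.1157 0.1472] [-1.7985e+02  9.0000e-02  7.4310e+01] F [ 0.  -0.6 -1.3] open 0.0854 0.0
tool delta [ 0.0023  0.0009 -0.0018] rows 0.05477007642095834
```

View pics/s1.png

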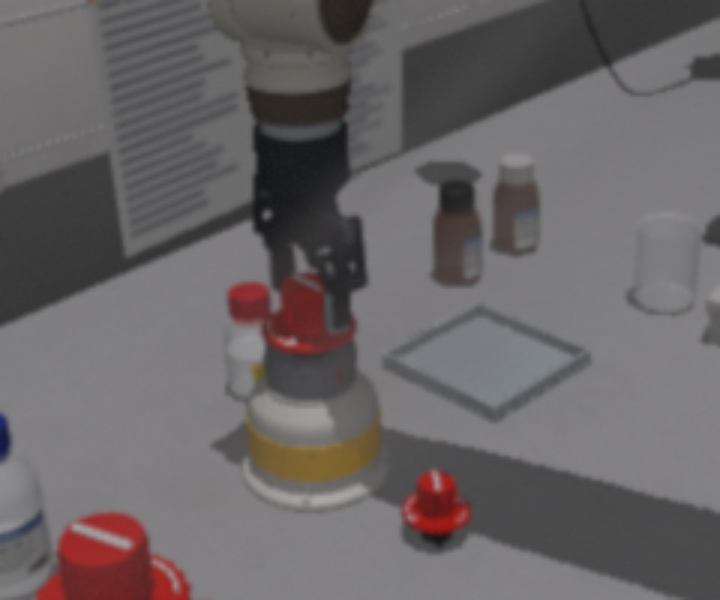

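The fingers straddle the knob around (305,300) in the crop, clear of the disc. Next I close partway and let the arm settle.

Request:
play_rows:
  steps:
    - [[0,0,0,0],[0,0,0,0],[0,0,0,0],[0,0,0,0],[0,0,0,0]]
  gripper: 0.055
  squeeze: 60

```text
time: 2.65
ee_pos: [0.4723, 0.1159, 0.15]
tcp_rot: [179.9, -0.0, 74.3]
wrist_force: [-0.5, 0.2, -0.7]
opening: 0.0554
grasp_force: 0.0
```

```bash
python3 go.py .4725 .1177 .149
```

```text
t 2.65 q [ 13.8  -4.7  -8.6  86.    0.  119.5] ee [0.4723 0.1159 0.15  ] [ 1.7994e+02 -4.0000e-02  7.4290e+01] F [-0.5  0.2 -0.7] open 0.0554 0.0
tool delta [ 0.0018 -0.0003  0.0011] rows 0.04216266535954824
```

Request:
play_rows:
  steps:
    - [[0.0018,-0.0003,0.001,0],[0,0,0,0],[0,0,0,0],[0,0,0,0],[0,0,0,0]]
  gripper: 0.02
  squeeze: 60

```text
time: 3.07
ee_pos: [0.4725, 0.1177, 0.1487]
tcp_rot: [179.9, -0.0, 74.3]
wrist_force: [1.9, -0.6, 4.7]
opening: 0.0428
grasp_force: 60.1
```

Request:
play_rows:
  steps:
    - [[0,0,0,0],[0,0,0,0],[0,0,0,0],[0,0,0,0],[0,0,0,0]]

```text
time: 3.48
ee_pos: [0.4725, 0.1177, 0.1484]
tcp_rot: [180.0, -0.0, 74.3]
wrist_force: [3.2, -1.6, 4.9]
opening: 0.0427
grasp_force: 60.4
```

```bash
python3 go.py .4725 .1177 .149
```

```text
t 3.4833 q [ 14.   -4.6  -8.7  85.9  -0.  119.7] ee [0.4725 0.1177 0.1484] [ 1.7996e+02 -1.0000e-02  7.4300e+01] F [ 3.2 -1.6  4.9] open 0.0427 60.4
tool delta [-0.      0.     -0.0006] rows 0.013923685223212056
```

Request:
play_rows:
  steps:
    - [[0,0,0.003,0],[0,0,0.003,0],[0,0,0.003,0],[0,0,0.0025,0],[0,0,0,0]]

```text
time: 3.9
ee_pos: [0.4725, 0.1177, 0.1368]
tcp_rot: [180.0, -0.0, 74.3]
wrist_force: [2.7, -2.1, 8.4]
opening: 0.0429
grasp_force: 60.6
```

Request:
play_rows:
  steps:
    - [[0,0,0,0],[0,0,0,0],[0,0,0,0],[0,0,0,0],[0,0,0,0]]

```text
time: 4.32
ee_pos: [0.4725, 0.1177, 0.1373]
tcp_rot: [179.9, -0.0, 74.3]
wrist_force: [3.1, -2.1, 7.7]
opening: 0.0428
grasp_force: 60.6
```

Request:
play_rows:
  steps:
    - [[0,0,0,-0.08],[0,0,0,-0.08],[0,0,0,-0.08],[0,0,0,-0.08],[0,0,0,-0.08]]

```text
time: 4.73
ee_pos: [0.4719, 0.1181, 0.1371]
tcp_rot: [-180.0, -0.1, 97.5]
wrist_force: [0.4, 1.4, 8.0]
opening: 0.043
grasp_force: 60.8
```

Request:
play_rows:
  steps:
    - [[0,0,0,-0.08],[0,0,0,-0.08],[0,0,0,-0.08],[0,0,0,-0.08],[0,0,0,-0.08]]

```text
time: 5.15
ee_pos: [0.4718, 0.118, 0.1371]
tcp_rot: [-180.0, -0.1, 120.4]
wrist_force: [-0.8, 0.4, 8.0]
opening: 0.0425
grasp_force: 60.8
```

Request:
play_rows:
  steps:
    - [[0,0,0,-0.08],[0,0,0,-0.08],[0,0,0,-0.05],[0,0,0,-0.04],[0,0,0,0]]

```text
time: 5.57
ee_pos: [0.4718, 0.118, 0.1371]
tcp_rot: [180.0, -0.1, 134.6]
wrist_force: [-1.5, -0.6, 8.5]
opening: 0.0426
grasp_force: 60.8
```

```bash
python3 go.py .4725 .1177 .149; python3 -c "
from workcell import bot
print(bot.get_obs()['torque'])"
```

```text
t 5.5667 q [14.  -4.6 -9.9 84.7  0.  59.4] ee [0.4718 0.118  0.1371] [ 1.8000e+02 -5.0000e-02  1.3462e+02] F [-1.5 -0.6  8.5] open 0.0426 60.8
tool delta [-0.0007  0.0003 -0.0119] rows 0.28593018835945466
[-0.07464469  0.28925318  0.07357141]
```

Request:
play_rows:
  steps:
    - [[0,0,0,-0.02],[0,0,0,-0.02],[0,0,0,0],[0,0,0,0],[0,0,0,0]]

```text
time: 5.98
ee_pos: [0.4718, 0.118, 0.137]
tcp_rot: [180.0, -0.1, 136.8]
wrist_force: [-0.6, -0.6, 8.2]
opening: 0.0427
grasp_force: 60.8
```

```bash
python3 -c "
from workcell import bot
import cv2
o=bot.get_obs();print(o['torque'],o['tcp_rot'])
cv2.imwrite('pics/s2.png',cv2.resize(bot.camera('scene')['img'][160:280,250:370],None,fx=5,fy=5,interpolation=2))"
```

```text
[-0.02017361  0.28560264 -0.06841023] [ 1.79997011e+02 -5.35840612e-02  1.36769419e+02]
```

View pics/s2.png

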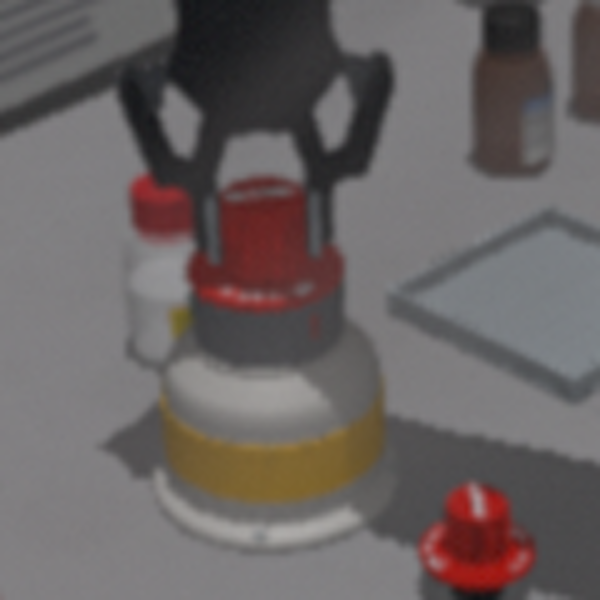

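In the crop the cap is seated low and its bar, at (260,190), has turned to match. I'll now let it rise, then draw it up.

Request:
play_rows:
  steps:
    - [[0,0,-0.003,0],[0,0,-0.004,0],[0,0,-0.004,0],[0,0,-0.004,0],[0,0,-0.003,0]]

```text
time: 6.45
ee_pos: [0.4718, 0.118, 0.1549]
tcp_rot: [-180.0, -0.1, 136.8]
wrist_force: [-0.3, 1.2, 3.0]
opening: 0.0434
grasp_force: 60.6
```

```bash
python3 go.py .4725 .1177 .23
```

```text
t 6.45 q [14.  -4.6 -7.9 86.7  0.  57.2] ee [0.4718 0.118  0.1549] [-1.7999e+02 -6.0000e-02  1.3677e+02] F [-0.3  1.2  3. ] open 0.0434 60.6
tool delta [-0.0006  0.0003 -0.0751] rows 1.8020073855258203
```

Request:
play_rows:
  steps:
    - [[0,0,-0.006,0],[0,0,-0.01,0],[0,0,-0.015,0],[0,0,-0.02,0],[0,0,-0.015,0]]

```text
time: 6.87
ee_pos: [0.4718, 0.1176, 0.222]
tcp_rot: [-180.0, -0.0, 136.8]
wrist_force: [-0.3, -0.3, -1.5]
opening: 0.0429
grasp_force: 61.1
```

```bash
python3 plan.py .462 -.1205 .221 10 0; python3 -c "
from workcell import bot
import cv2
cv2.imwrite('pics/s3.png',cv2.resize(bot.camera('scene')['img'][120:280,240:400],None,fx=3.5,fy=3.5,interpolation=2))"
```

```text
t 6.8667 q [14.  -3.9  0.1 94.  -0.  57.2] ee [0.4718 0.1176 0.222 ] [-1.7996e+02 -2.0000e-02  1.3675e+02] F [-0.3 -0.3 -1.5] open 0.0429 61.1
tool delta [-0.156  -0.1802  0.0011] rows 4.320658570186751
[-0.0156, -0.018, 0.0001]
[-0.0156, -0.018, 0.0001]
[-0.0156, -0.018, 0.0001]
[-0.0156, -0.018, 0.0001]
[-0.0156, -0.018, 0.0001]
[-0.0156, -0.018, 0.0001]
[-0.0156, -0.018, 0.0001]
[-0.0156, -0.018, 0.0001]
[-0.0156, -0.018, 0.0001]
[-0.0156, -0.018, 0.0001]
```

View pics/s3.png

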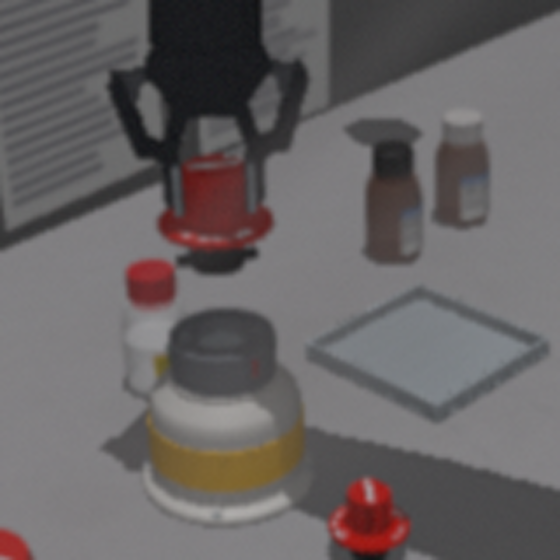

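The cap is free and hangs level at (215,220) in the crop. Now I move it over the tray.

Request:
play_rows:
  steps:
    - [[-0.008,-0.009,0,0],[-0.016,-0.018,0,0],[-0.02,-0.023,0,0],[-0.022,-0.026,0,0],[-0.022,-0.026,0,0]]

```text
time: 7.33
ee_pos: [0.4655, -0.0185, 0.2195]
tcp_rot: [-179.9, -0.1, 136.8]
wrist_force: [0.7, 0.2, -1.4]
opening: 0.0427
grasp_force: 61.2
```

Request:
play_rows:
  steps:
    - [[-0.022,-0.026,0,0],[-0.02,-0.023,0,0],[-0.016,-0.018,0,0],[-0.01,-0.011,0,0],[0,0,0,0]]

```text
time: 7.75
ee_pos: [0.4615, -0.1231, 0.2194]
tcp_rot: [-179.9, -0.1, 136.6]
wrist_force: [0.6, 0.2, -1.6]
opening: 0.0427
grasp_force: 61.2
```

Request:
play_rows:
  steps:
    - [[0,0,0.02,0],[0,0,0.035,0],[0,0,0.035,0],[0,0,0.03,0],[0,0,0.02,0]]

```text
time: 8.17
ee_pos: [0.4604, -0.1195, 0.0766]
tcp_rot: [-179.9, -0.2, 136.8]
wrist_force: [-0.4, 0.2, -2.1]
opening: 0.0429
grasp_force: 61.2
```

```bash
python3 go.py .462 -.1205 .0434; python3 -c "
from workcell import bot
import cv2
cv2.imwrite('pics/s4.png',cv2.resize(bot.camera('scene')['img'][140:260,290:430],None,fx=4,fy=4,interpolation=2))"
```

```text
t 8.1667 q [-14.6  -5.1 -17.1  78.3   0.   28.7] ee [ 0.4604 -0.1195  0.0766] [-179.87   -0.24  136.77] F [-0.4  0.2 -2.1] open 0.0429 61.2
tool delta [-0.002   0.0005  0.0332] rows 0.7961965977715697
```

View pics/s4.png

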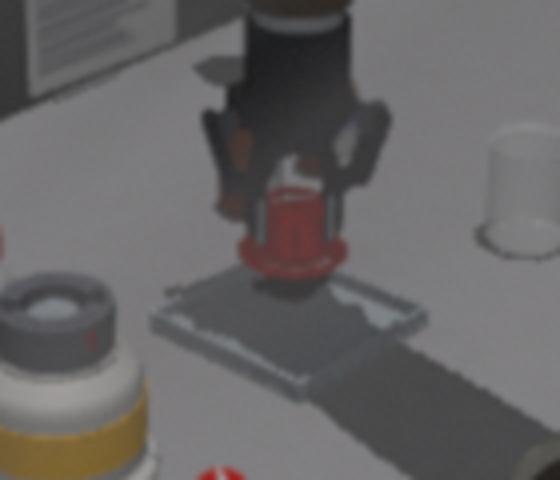

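The cap hangs about 33 mm above the tray centre, at (292,240) in the crop. I'll lower it slowly until it makes contact.

Request:
play_rows:
  steps:
    - [[0,0,0.01,0],[0,0,0.01,0],[0,0,0.006,0],[0,0,0.002,0],[0,0,0,0]]

```text
time: 8.63
ee_pos: [0.4626, -0.1203, 0.0529]
tcp_rot: [180.0, 0.0, 136.8]
wrist_force: [0.9, 0.5, -1.8]
opening: 0.0429
grasp_force: 61.3
```

Request:
play_rows:
  steps:
    - [[0,0,0.001,0],[0,0,0.001,0],[0,0,0,0],[0,0,0,0],[0,0,0,0]]

```text
time: 9.05
ee_pos: [0.4626, -0.1203, 0.051]
tcp_rot: [180.0, 0.0, 136.8]
wrist_force: [-0.2, -0.4, -1.4]
opening: 0.0424
grasp_force: 61.3
```

Request:
play_rows:
  steps:
    - [[0,0,0.002,0],[0,0,0.002,0],[0,0,0.0015,0],[0,0,0,0],[0,0,0,0]]

```text
time: 9.47
ee_pos: [0.4624, -0.1202, 0.0451]
tcp_rot: [-180.0, -0.0, 136.8]
wrist_force: [-0.3, 0.3, -1.8]
opening: 0.0426
grasp_force: 61.3
```

Request:
play_rows:
  steps:
    - [[0,0,0.001,0],[0,0,0.0005,0],[0,0,0,0],[0,0,0,0],[0,0,0,0]]

```text
time: 9.88
ee_pos: [0.4627, -0.1204, 0.0444]
tcp_rot: [180.0, 0.0, 136.8]
wrist_force: [-2.8, 0.2, 5.5]
opening: 0.0428
grasp_force: 61.8
```

Contact at about 5 N. Release.

Request:
play_rows:
  steps:
    - [[0,0,0,0],[0,0,0,0],[0,0,0,0],[0,0,0,0],[0,0,0,0]]
  gripper: 0.08

```text
time: 10.3
ee_pos: [0.4625, -0.1203, 0.0437]
tcp_rot: [-180.0, -0.0, 136.8]
wrist_force: [0.2, 0.1, -0.9]
opening: 0.08
grasp_force: 0.0
```

Request:
play_rows:
  steps:
    - [[0,0,0,0],[0,0,-0.01,0],[0,0,-0.02,0],[0,0,-0.03,0],[0,0,-0.03,0]]

```text
time: 10.72
ee_pos: [0.4619, -0.1201, 0.135]
tcp_rot: [-180.0, -0.1, 136.8]
wrist_force: [1.6, -1.1, 0.2]
opening: 0.08
grasp_force: 0.0
```

Request:
play_rows:
  steps:
    - [[0,0,-0.03,0],[0,0,-0.03,0],[0,0,-0.02,0],[0,0,0,0],[0,0,0,0]]

```text
time: 11.13
ee_pos: [0.463, -0.1204, 0.2153]
tcp_rot: [179.9, 0.1, 136.8]
wrist_force: [1.2, 0.5, -0.7]
opening: 0.0801
grasp_force: 0.0
```

```bash
python3 go.py .462 -.1205 .0434; python3 -c "
from workcell import bot
import cv2
cv2.imwrite('pics/s5.png',cv2.resize(bot.camera('scene')['img'][120:280,240:440],None,fx=4,fy=3.5,interpolation=2))"
```

```text
t 11.1333 q [-14.6  -5.3  -1.9  93.2   0.   28.7] ee [ 0.463  -0.1204  0.2153] [1.7993e+02 1.3000e-01 1.3675e+02] F [ 1.2  0.5 -0.7] open 0.0801 0.0
tool delta [ 0.0011 -0.001   0.1719] rows 4.122774917018276
```

View pics/s5.png

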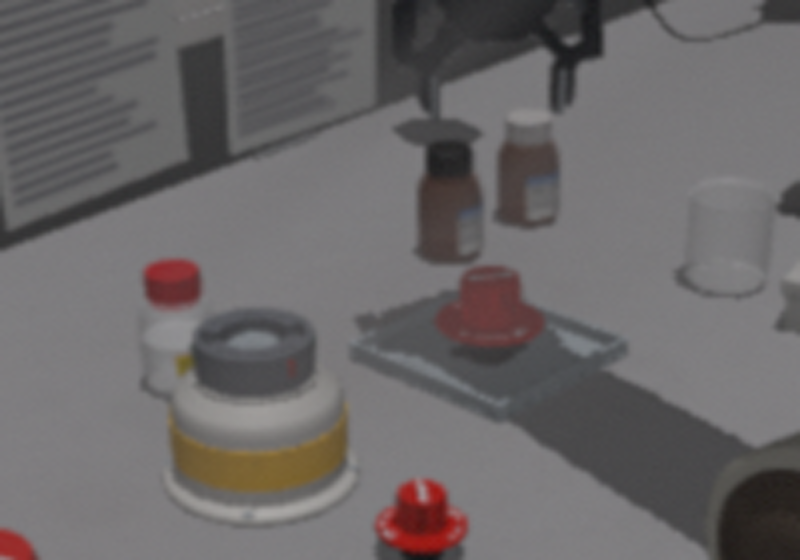

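The cap stands upright in the tray at (490,310), the neck is empty at (255,345), and the bottles and beaker have not moved. Handing in.

```bash
python3 -c "
from workcell import bot
print(bot.job_done())"
```

```text
the job is handed in; nothing more can be done
None
```

The canister is open: its red cap stands on its stem, knob up, in the drip tray, the beaker and bottles look unmoved in the last picture, and I handed the job in at about 11 s of robot time (no verdict was returned).

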